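# Tip the sorted patch plugs into the compartment box

## Task

Stow the loose plugs on the sound artist's bench: pull the knob of the compartment box fully out to open its sliding cover, then tip every scoop that holds plugs so that they drop into the compartment with the pad of their own colour; plugs may only go into the box by tipping them from a scoop, never placed in it by the gripper. When all the plugs are in, push the cover fully home, and leave all three scoops standing upright on the rubber mat (anywhere on it). Do not knock the jar or the aluminium box about.

Things in the scene. Friction and masses are not known exactly. Their poses are not given: they have to be found in the camera images.
- box: Fixed box, wooden cheeks, 100 (x) x 272 (y) x 86 mm high; origin at the centre of its underside, x from its front (knob side) to its back. Three compartments along y, each 84 (x) x 80 mm inside, centres at y = -86, 0, 86 mm; floor at 9 mm, tops of dividers and walls 72 mm above the bench, end cheeks 86. Colour order varies. A sliding cover closes all three (top 78 mm, its front edge strip 86).
- cover (a joint): Sliding cover: 0 = fully home (box shut), 0.086 m = fully pulled out along the box's -x (compartments open). A sprung detent holds it at either end: up to 3.5 N towards the middle, plus 2 N friction. It stays where it is left and does not go quite home by itself. When out, cover and knob reach level to 190 mm in front of the box's centre.
- knob (a point): Centre of the cover's black round knob: 32 mm diameter, 22 mm long, axis level along the box's x, on a 10 mm stem; 78 mm above the bench, 87 mm in front of the box's origin when home. Moves with the cover; its rotation is the box's.
- mat: Black rubber bench mat, fixed, 320 (x) x 340 (y) x 3 mm; origin at the centre of its underside. The scoops start on it.
- cell_red: Red pad on the floor of one compartment, marking it as the red one (a red tab on the outside of the box's back wall shows it too while the cover is shut); 80 x 76 x 3 mm, origin at the centre of its underside, 6 mm above the bench, under the middle of the compartment; axes as the box's.
- scoop_red: Steel scoop of the red plugs (all three look alike): pan 96 (x) x 56 mm (y), open at its front (-x), other walls 30 mm high, 4 thick, floor 3; origin at the centre of the underside. 140 g. A flat grey handle bridges it: 12 mm thick (x), 64 wide (y), 64 to 90 mm up, centre at x = 22 mm. Tilted front down, its smooth plugs start to slide out at 14 to 20 degrees; it is empty by 45.
- grip_red (a point): Centre of the handle of scoop_red, 22 mm behind and 77 mm above the scoop's origin; axes as the scoop's.
- lip_red (a point): Middle of the open front edge of scoop_red's pan, on the floor's upper face: 48 mm in front of and 3 mm above the scoop's origin.
- plug_red1: Rigid audio plug with a red square sleeve 40 x 19 x 19 mm and an 8 mm brass pin that sticks out 22 mm from its +x end (62 mm long overall), 30 g; origin at the centre of the sleeve, x along the pin. Starts lying in scoop_red, pin towards the open front, or is absent.
- plug_red2: Rigid audio plug with a red square sleeve 40 x 19 x 19 mm and an 8 mm brass pin that sticks out 22 mm from its +x end (62 mm long overall), 30 g; origin at the centre of the sleeve, x along the pin. Starts lying in scoop_red, pin towards the open front, or is absent.
- cell_yellow: Yellow pad on the floor of one compartment, marking it as the yellow one (a yellow tab on the outside of the box's back wall shows it too while the cover is shut); 80 x 76 x 3 mm, origin at the centre of its underside, 6 mm above the bench, under the middle of the compartment; axes as the box's.
- scoop_yellow: Steel scoop of the yellow plugs (all three look alike): pan 96 (x) x 56 mm (y), open at its front (-x), other walls 30 mm high, 4 thick, floor 3; origin at the centre of the underside. 140 g. A flat grey handle bridges it: 12 mm thick (x), 64 wide (y), 64 to 90 mm up, centre at x = 22 mm. Tilted front down, its smooth plugs start to slide out at 14 to 20 degrees; it is empty by 45.
- grip_yellow (a point): Centre of the handle of scoop_yellow, 22 mm behind and 77 mm above the scoop's origin; axes as the scoop's.
- lip_yellow (a point): Middle of the open front edge of scoop_yellow's pan, on the floor's upper face: 48 mm in front of and 3 mm above the scoop's origin.
- plug_yellow1: Rigid audio plug with a yellow square sleeve 40 x 19 x 19 mm and an 8 mm brass pin that sticks out 22 mm from its +x end (62 mm long overall), 30 g; origin at the centre of the sleeve, x along the pin. Starts lying in scoop_yellow, pin towards the open front, or is absent.
- plug_yellow2: Rigid audio plug with a yellow square sleeve 40 x 19 x 19 mm and an 8 mm brass pin that sticks out 22 mm from its +x end (62 mm long overall), 30 g; origin at the centre of the sleeve, x along the pin. Starts lying in scoop_yellow, pin towards the open front, or is absent.
- cell_blue: Blue pad on the floor of one compartment, marking it as the blue one (a blue tab on the outside of the box's back wall shows it too while the cover is shut); 80 x 76 x 3 mm, origin at the centre of its underside, 6 mm above the bench, under the middle of the compartment; axes as the box's.
- scoop_blue: Steel scoop of the blue plugs (all three look alike): pan 96 (x) x 56 mm (y), open at its front (-x), other walls 30 mm high, 4 thick, floor 3; origin at the centre of the underside. 140 g. A flat grey handle bridges it: 12 mm thick (x), 64 wide (y), 64 to 90 mm up, centre at x = 22 mm. Tilted front down, its smooth plugs start to slide out at 14 to 20 degrees; it is empty by 45.
- grip_blue (a point): Centre of the handle of scoop_blue, 22 mm behind and 77 mm above the scoop's origin; axes as the scoop's.
- lip_blue (a point): Middle of the open front edge of scoop_blue's pan, on the floor's upper face: 48 mm in front of and 3 mm above the scoop's origin.
- plug_blue1: Rigid audio plug with a blue square sleeve 40 x 19 x 19 mm and an 8 mm brass pin that sticks out 22 mm from its +x end (62 mm long overall), 30 g; origin at the centre of the sleeve, x along the pin. Starts lying in scoop_blue, pin towards the open front, or is absent.
- plug_blue2: Rigid audio plug with a blue square sleeve 40 x 19 x 19 mm and an 8 mm brass pin that sticks out 22 mm from its +x end (62 mm long overall), 30 g; origin at the centre of the sleeve, x along the pin. Starts lying in scoop_blue, pin towards the open front, or is absent.
- jar: Closed glass jar, 68 mm diameter, 110 mm high, standing beyond the mat; a bystander. Origin at the centre of its underside.
- metal_box: Small aluminium effects box, 75 x 115 x 34 mm, lying on the bench; a bystander. Origin at the centre of its underside.
Not all that is in view belongs to the job. Leave any white look-alike of the plug_blue2 alone.

How it is judged:
On the way, in this order (a step that is already met when the one before it is completed fails the run):
1. the cover has been pulled fully out (0.080 m or more) (value of joint cover above 0.08 m), for 0.2 s.
2. all plugs lie in the compartments of their own colour (x of plug_red1 in the frame of cell_red between -0.042 and 0.042 m and y of plug_red1 in the frame of cell_red between -0.04 and 0.04 m and z of each of plug_red1, plug_red2 in the frame of cell_red below 0.066 m and x of plug_red2 in the frame of cell_red between -0.042 and 0.042 m and y of plug_red2 in the frame of cell_red between -0.04 and 0.04 m and x of plug_yellow1 in the frame of cell_yellow between -0.042 and 0.042 m and y of plug_yellow1 in the frame of cell_yellow between -0.04 and 0.04 m and z of each of plug_yellow1, plug_yellow2 in the frame of cell_yellow below 0.066 m and x of plug_yellow2 in the frame of cell_yellow between -0.042 and 0.042 m and y of plug_yellow2 in the frame of cell_yellow between -0.04 and 0.04 m and x of plug_blue1 in the frame of cell_blue between -0.042 and 0.042 m and y of plug_blue1 in the frame of cell_blue between -0.04 and 0.04 m and z of each of plug_blue1, plug_blue2 in the frame of cell_blue below 0.066 m and x of plug_blue2 in the frame of cell_blue between -0.042 and 0.042 m and y of plug_blue2 in the frame of cell_blue between -0.04 and 0.04 m), for 0.2 s.
3. the cover has been pushed fully home (within 4 mm) (value of joint cover below 0.004 m), for 0.2 s.
At the end, for the whole second after the job is handed in: Every plug lies in the compartment of its own colour (its origin within the compartment's walls and below the cover), the cover is home within 4 mm, and all three scoops stand upright (within 0.1 rad), released and still, their origins on the rubber mat (all of step 2 and value of joint cover below 0.004 m and angle between each of scoop_red, scoop_yellow, scoop_blue's own z axis and vertical below 0.1 rad and x of scoop_red in the frame of mat between -0.155 and 0.155 m and y of scoop_red in the frame of mat between -0.165 and 0.165 m and z of each of scoop_red, scoop_yellow, scoop_blue in the frame of mat below 0.01 m and linear speed of each of scoop_red, scoop_yellow, scoop_blue below 0.02 m/s and x of scoop_yellow in the frame of mat between -0.155 and 0.155 m and y of scoop_yellow in the frame of mat between -0.165 and 0.165 m and x of scoop_blue in the frame of mat between -0.155 and 0.155 m and y of scoop_blue in the frame of mat between -0.165 and 0.165 m and linear speed of each of plug_red1, plug_red2, plug_yellow1, plug_yellow2, plug_blue1, plug_blue2 below 0.03 m/s); the robot touches nothing.
It fails at once if a plug was handled by the fingers inside the box (a spilled plug may be picked up, but only to be put back into its scoop) ((contact force between the fingers and plug_red1 above 1 N and x of plug_red1 in the frame of box between -0.05 and 0.05 m and y of plug_red1 in the frame of box between -0.13 and 0.13 m) or (contact force between the fingers and plug_red2 above 1 N and x of plug_red2 in the frame of box between -0.05 and 0.05 m and y of plug_red2 in the frame of box between -0.13 and 0.13 m) or (contact force between the fingers and plug_yellow1 above 1 N and x of plug_yellow1 in the frame of box between -0.05 and 0.05 m and y of plug_yellow1 in the frame of box between -0.13 and 0.13 m) or (contact force between the fingers and plug_yellow2 above 1 N and x of plug_yellow2 in the frame of box between -0.05 and 0.05 m and y of plug_yellow2 in the frame of box between -0.13 and 0.13 m) or (contact force between the fingers and plug_blue1 above 1 N and x of plug_blue1 in the frame of box between -0.05 and 0.05 m and y of plug_blue1 in the frame of box between -0.13 and 0.13 m) or (contact force between the fingers and plug_blue2 above 1 N and x of plug_blue2 in the frame of box between -0.05 and 0.05 m and y of plug_blue2 in the frame of box between -0.13 and 0.13 m)).
It fails at once if the jar was moved more than 30 mm or tipped (distance of jar from where it was at the start of the episode above 0.03 m or angle between jar's own z axis and vertical above 0.5 rad).
It fails at once if the aluminium box was moved more than 30 mm (distance of metal_box from where it was at the start of the episode above 0.03 m).
Of plug_red1, plug_red2, plug_yellow1, plug_yellow2, plug_blue1, plug_blue2 only 4 to 6 are there at a start; the rules pass over those that are not, and their reading is None.
At some moment in a run one of scoop_red, scoop_yellow, scoop_blue may be knocked a few centimetres aside while the robot is not near it.
It also fails if it takes over 200 s, if anything falls off the work surface, if the arm or the gripper's body presses on something with over 40 N, if the wrist force passes 120 N, or if a joint passes its speed limit or range.

## Robot

A 7-joint arm with a two-finger parallel gripper is mounted at the origin on the work surface. World frame = base frame: x ahead of the robot, y to its left, z up, the work surface at z = 0. Lengths are in m, angles in rad, forces in N, time in s.
With the tool pointing down it reaches from about 0.4 to 0.9 m from the base axis. Payload 5.6 kg.
Tool frame: the origin (TCP) lies midway between the tips of the shut fingers; the grasp point (between the pads) lies 19 mm behind it; y points along the fingers, z is the direction in which the jaws open and shut, and the axes are right-handed (so a half turn about y gives the same grasp; the last joint's range is limited). The gripper opens to 92 mm and grips with 3 to 60 N. Pads are 20 mm wide; open, the fingers measure 128 mm over their backs; the gripper's body (75 mm by 189 mm) begins 69 mm behind the grasp point.
Start: joints at [-1.187, 0.468, -0.012, 1.603, 0.006, 1.071, -0.056], TCP at [0.269, 0.592, 0.215] pointing down, gripper open.
Joint ranges: [-2.53, 2.53], [-0.31, 2.02], [-1.57, 1.55], [0.28, 2.44], [-1.29, 4.43], [0.15, 1.84], [-2.92, 2.92]. Speed limits (rad/s): [2.57, 2.57, 3.14, 3.14, 3.14, 3.14, 3.14].

## Interface

Orientations are given as a 3x3 rotation matrix whose columns are the frame's x, y, z axes.
In Python, from station import env, effector, solver, viewer, workorder, search_frame, tip_of gives the robot as it stands. Calls block until the motion is done:
- env.reach(position, orientation): joint-space move of the TCP to a pose.
- env.movel(position, frame=None, rate=0.15): straight line of the TCP; frame=None keeps the orientation; rate is the mean speed in m/s.
- env.goto_joints(angles): joint-space move.
- effector.release() and effector.grasp(squeeze=None): open the fingers fully, or close them until they stop; squeeze is the grip in N (None keeps the last).
- env.pause(seconds).
- solver.inverse_kinematics(position, orientation): joint angles nearest the present ones, or None.
- env.sense(): the state.
- viewer.read_camera(name): name is "scene" or "side" or "wrist"; returns (picture, depth): 384x512x3 uint8, red, green, blue; 384x512 float32, m along the optical axis (not along the pixel's ray), 0 where there is no reading.
- viewer.camera_info(name): a dict with "intrinsics" (3x3 intrinsics, pixels), "eye" and "rotation" of the camera in the world; the wrist camera has in their place "T_tool_cam" (4x4, takes a point from camera to tool coordinates, whose origin is the TCP and whose axes are the tool frame's). Camera axes: x right, y up, looking along -z (the intrinsics and any distortion apply to the point x, -y, -z); pixel columns grow to the right and rows downward; lengths in m; the calibration is good to about 2 mm. The wrist camera is an equidistant fisheye: a pixel r from the principal point sees the ray r / f radians off the axis. A picture is of the moment at which its call begins: read the wrist's pose just before it. camera_info takes no time and is no camera call.
A pose or a line that the arm cannot do raises env.PlanningError and nothing moves.
- workorder.finish_job(): hands the job in, once; it reports no verdict.
Trained networks look in the newest picture that a camera, given by its name, has taken for a name from the list of things; names that differ only in an ending like _2 or _b are one class to them, and where a whole thing is asked for, a point or a joint stands for the part that bears it (a point fixed in the world has none). Each returns a list of dicts, best first, with "score" (0 to 1); they miss things now and then, are a little off and sometimes report something else, mostly with a low value. They report only what shows in the picture. A call takes as long as a camera call. They do not tell look-alikes from the thing itself.
- search_frame(camera, name): "at" ([x, y, z] in m, in world coordinates, good to about 4 mm: the middle of the surface that is visible of it).
- tip_of(camera, name): "at" ([x, y, z] in m, in world coordinates, good to about 4 mm: a listed point, or the origin of a listed thing).
The state is a dict: "t": time; "joint_positions": joint angles; "joint_velocities": joint speeds; "tau": joint torques, N m; "ee_pos": TCP position; "tcp_rot": TCP orientation; "wrist_force": force on the tool from outside, world axes, zero at the start; "moment": the same for the moment, N m; "gripper_width": finger opening in m.
Only numpy, scipy, OpenCV 4.12 (cv2) and the standard library are available. Lean on these libraries where they do the work, as an engineer would, in place of code of your own. Each camera call takes 0.05 s, during which the arm holds its last target.

## Working session

There is one attempt and no reset: what is moved stays moved. The work goes in short steps, each a Python script; the robot and the scene stay as the last script left them, time stands still between calls to the robot, and variables do not carry over. Pictures are saved under pics/ and viewed, and the job is handed in when it is done.

```bash
ls -la; mkdir -p pics
cat > h.py <<'E'
import numpy as np, cv2
from station import env, effector, solver, viewer, workorder, search_frame, tip_of
np.set_printoptions(precision=4,suppress=True)
def shot(cam,fn=None):
    s=env.sense(); p,d=viewer.read_camera(cam)
    if fn: cv2.imwrite('pics/'+fn,p[:,:,::-1])
    return p,d,s
E
python3 - <<'E'
from h import *
s=env.sense()
print(s)
for c in ['scene','side','wrist']:
    p,d,s=shot(c,c+'0.png'); i=viewer.camera_info(c); print(c,i)
E
```

```text
total 12
drwxr-xr-x  3 agent agent 4096 Dec  6 23:33 .
drwxr-xr-x 23 root  root  4096 Dec  6 23:33 ..
drwxr-xr-x  2 agent agent 4096 Dec  6 23:33 pics
{'t': 0.0, 'joint_positions': array([-1.187 ,  0.4684, -0.0116,  1.6036,  0.006 ,  1.0714, -0.0563]), 'joint_velocities': array([ 0.0006,  0.0003, -0.0007,  0.0004,  0.0008, -0.0017, -0.0001]), 'tau': array([ -0.0007, -52.0578,  -0.0123, -24.3743,  -0.0566,   0.0173,
         0.0001]), 'ee_pos': array([0.2689, 0.5911, 0.2136]), 'tcp_rot': array([[ 0.9103, -0.0006,  0.414 ],
       [-0.414 , -0.0017,  0.9103],
       [ 0.0001, -1.    , -0.0018]]), 'wrist_force': array([ 0.439 ,  0.3657, -0.4056]), 'moment': array([-0.0062, -0.0212,  0.0499]), 'gripper_width': 0.09196404689573845}
scene {'intrinsics': array([[425.4617,   0.    , 252.5821],
       [  0.    , 425.4617, 190.4161],
       [  0.    ,   0.    ,   1.    ]]), 'eye': array([1.1329, 0.5487, 1.3208]), 'rotation': array([[-0.7781, -0.5212,  0.3507],
       [ 0.6281, -0.6569,  0.4172],
       [ 0.0129,  0.5449,  0.8384]])}
side {'intrinsics': array([[406.7011,   0.    , 252.785 ],
       [  0.    , 406.7011, 188.8126],
       [  0.    ,   0.    ,   1.    ]]), 'eye': array([ 0.4723, -1.0145,  0.7661]), 'rotation': array([[ 0.9934,  0.0669, -0.0931],
       [-0.1146,  0.5828, -0.8045],
       [ 0.0005,  0.8099,  0.5866]])}
wrist {'intrinsics': array([[297.3186,   0.    , 249.8867],
       [  0.    , 297.3186, 188.1721],
       [  0.    ,   0.    ,   1.    ]]), 'T_tool_cam': array([[-0.0005, -0.9579, -0.2872, -0.0813],
       [-0.0013,  0.2872, -0.9579, -0.1702],
       [ 1.    , -0.0001, -0.0014,  0.001 ],
       [ 0.    ,  0.    ,  0.    ,  1.    ]])}
```

View pics/scene0.png

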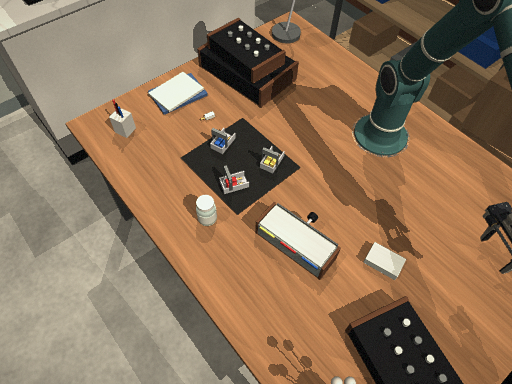

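View pics/side0.png

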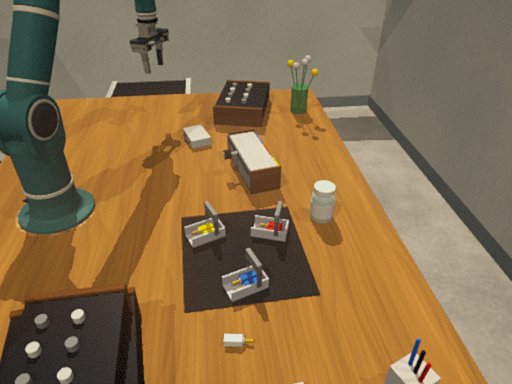

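View pics/wrist0.png

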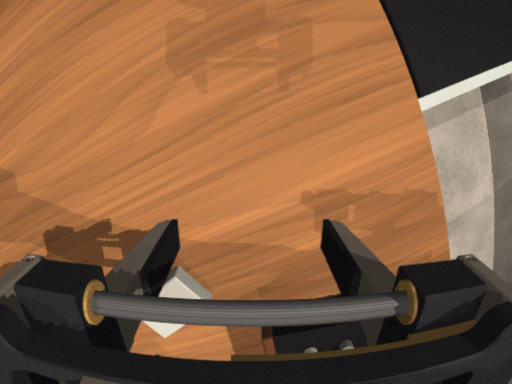

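Run:
```python
from h import *
for c in ['scene','side']:
    viewer.read_camera(c)
    for n in ['box','knob','mat','cell_red','cell_yellow','cell_blue','scoop_red','grip_red','lip_red','plug_red1','plug_yellow1','plug_blue1','jar','metal_box']:
        print(c,n,'SF',[(np.round(r['at'],3),round(r['score'],2)) for r in search_frame(c,n)][:5],'TIP',[(np.round(r['at'],3),round(r['score'],2)) for r in tip_of(c,n)][:5])
print(env.sense()['t'])
```

```text
scene box SF [(array([0.614, 0.159, 0.077]), 0.75)] TIP [(array([ 0.608,  0.152, -0.001]), 0.59), (array([ 0.775, -0.117, -0.006]), 0.57)]
scene knob SF [(array([0.603, 0.158, 0.074]), 0.69)] TIP [(array([0.527, 0.14 , 0.074]), 0.74), (array([ 0.64 , -0.178,  0.078]), 0.45)]
scene mat SF [(array([ 0.548, -0.242,  0.002]), 0.77)] TIP [(array([ 0.539, -0.238,  0.001]), 0.71)]
scene cell_red SF [(array([0.659, 0.165, 0.07 ]), 0.4)] TIP [(array([0.611, 0.152, 0.004]), 0.42)]
scene cell_yellow SF [(array([0.676, 0.083, 0.073]), 0.41)] TIP [(array([0.625, 0.072, 0.009]), 0.54)]
scene cell_blue SF [] TIP [(array([ 0.62 , -0.184,  0.015]), 0.6), (array([0.59 , 0.236, 0.009]), 0.43), (array([0.624, 0.071, 0.007]), 0.41)]
scene scoop_red SF [(array([ 0.633, -0.168,  0.024]), 0.6), (array([ 0.453, -0.151,  0.022]), 0.42), (array([ 0.614, -0.178,  0.023]), 0.24)] TIP [(array([ 0.619, -0.17 ,  0.004]), 0.63), (array([0.591, 0.236, 0.004]), 0.58)]
scene grip_red SF [(array([ 0.634, -0.165,  0.026]), 0.6)] TIP [(array([ 0.635, -0.178,  0.078]), 0.58), (array([ 0.44 , -0.168,  0.003]), 0.32)]
scene 
[... 2223 characters left out ...]
[ 0.395, -0.186,  0.007]), 0.22)]
side plug_yellow1 SF [(array([ 0.431, -0.159,  0.025]), 0.7)] TIP [(array([ 0.437, -0.154,  0.018]), 0.67), (array([ 0.451, -0.174,  0.016]), 0.5)]
side plug_blue1 SF [(array([ 0.494, -0.515,  0.017]), 0.84), (array([ 0.531, -0.349,  0.023]), 0.68), (array([ 0.535, -0.371,  0.027]), 0.66)] TIP [(array([ 0.492, -0.507,  0.008]), 0.78), (array([ 0.539, -0.342,  0.012]), 0.57), (array([ 0.619, -0.189,  0.018]), 0.52), (array([ 0.541, -0.366,  0.017]), 0.44)]
side jar SF [(array([ 0.766, -0.148,  0.072]), 0.79)] TIP [(array([ 0.775, -0.124,  0.001]), 0.67)]
side metal_box SF [(array([0.42 , 0.356, 0.037]), 0.97), (array([0.6  , 0.093, 0.081]), 0.63)] TIP []
3.05
```

```bash
cat >> h.py <<'E'
def cloud(cam,p=None,d=None,s=None):
    if p is None: p,d,s=shot(cam)
    i=viewer.camera_info(cam); K=i['intrinsics']; f=K[0,0]
    v,u=np.mgrid[0:p.shape[0],0:p.shape[1]]
    a=(u-K[0,2])/f; b=(v-K[1,2])/f
    if cam=='wrist':
        r=np.hypot(a,b); r=np.clip(r,1e-9,1.45); t=np.tan(r)/r; x,y=a*t*d,b*t*d
    else: x,y=a*d,b*d
    P=np.stack([x,-y,-d],-1)
    if cam=='wrist':
        T=i['T_tool_cam']; P=P@T[:3,:3].T+T[:3,3]; W=P@s['tcp_rot'].T+s['ee_pos']
    else: W=P@i['rotation'].T+i['eye']
    W[d<=0]=np.nan
    return p,W
def crop(p,fn,u0,v0,u1,v1,k):
    cv2.imwrite('pics/'+fn,cv2.resize(p[v0:v1,u0:u1,::-1],None,fx=k,fy=k,interpolation=cv2.INTER_CUBIC))
def Rz(a): c,s=np.cos(a),np.sin(a); return np.array([[c,-s,0],[s,c,0],[0,0,1]])
E
python3 - <<'E'
from h import *
p,W=cloud('scene'); q,V=cloud('side')
crop(p,'c1.png',170,90,350,280,4) ; crop(q,'c2.png',170,120,350,360,3)
for P,n in((W,'scene'),(V,'side')):
    m=(abs(P[...,0]-.61)<.12)&(abs(P[...,1]-.155)<.19)
    for z0,z1 in((.068,.082),(.082,.095)):
        k=m&(P[...,2]>z0)&(P[...,2]<z1); X=P[k]
        print(n,z0,k.sum(),np.median(X[:,2]),cv2.minAreaRect((X[:,:2]*1000).astype(np.float32)))
    k=(abs(P[...,0]-.52)<.03)&(abs(P[...,1]-.135)<.03)&(P[...,2]>.04)
    X=P[k]; print('knob',k.sum(),X.min(0),X.max(0),X.mean(0))
E
```

```text
scene 0.068 2186 0.07723349657986245 ((591.3764038085938, 153.40711975097656), (144.53347778320312, 268.21783447265625), 12.506887435913086)
scene 0.082 471 0.08519030176934139 ((585.4840698242188, 150.27523803710938), (148.17361450195312, 272.3743591308594), 11.78337574005127)
knob 90 [0.5122 0.123  0.0666] [0.5489 0.1544 0.0973] [0.5288 0.1401 0.0864]
side 0.068 1289 0.07673171187945838 ((582.9149169921875, 144.3302001953125), (153.70370483398438, 272.7323303222656), 12.487166404724121)
side 0.082 249 0.08460469226491252 ((579.6893310546875, 145.6525421142578), (147.5615234375, 277.87451171875), 11.860235214233398)
knob 92 [0.5067 0.1128 0.0625] [0.5489 0.1634 0.0942] [0.5236 0.1299 0.0816]
```

View pics/c1.png

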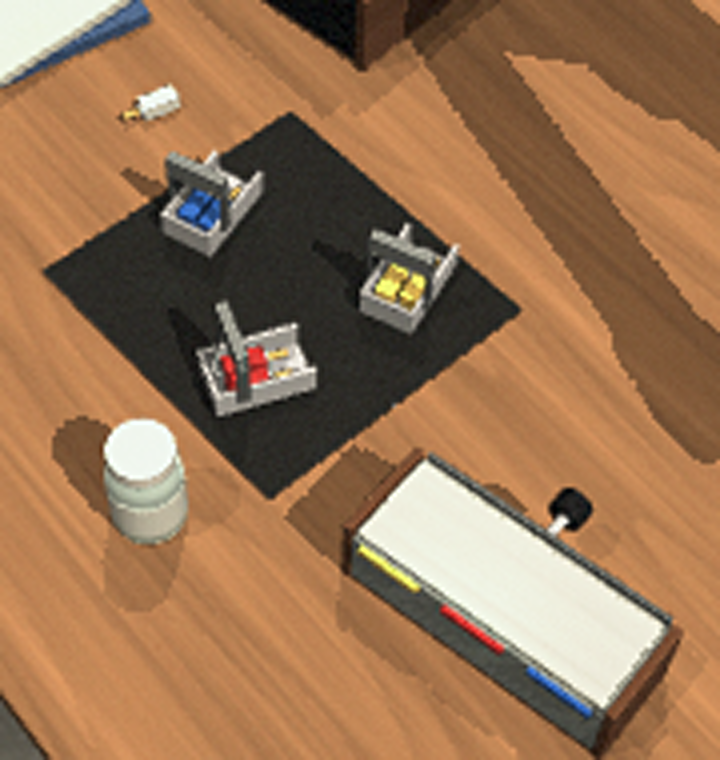

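View pics/c2.png

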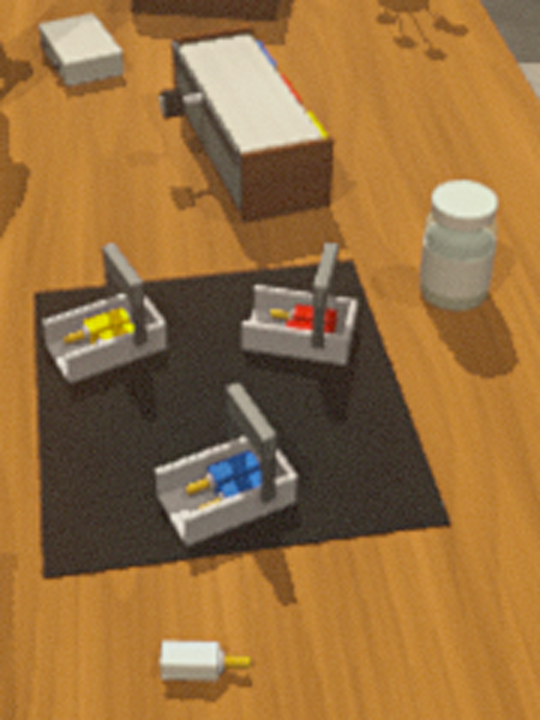

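Picture: box with the knob at scene pixel (312,217); the back tabs from left to right are yellow, red, blue. Scoops: blue (222,140), yellow (271,159), red (234,181), each with two plugs. A white decoy plug lies at (208,116). The only knob-like things are the box's knob (312,217) and the white and black knobs on the synths at (250,40) and (405,345). I choose the one at (312,217).

```bash
cat >> h.py <<'E'
def tooldown(yaw):  # tool z (jaw) along yaw direction, pointing down
    z=np.array([np.cos(yaw),np.sin(yaw),0]); y=np.array([0,0,-1.]); return np.stack([np.cross(y,z),y,z],1)
def tilt(R,yaw,th): # tilt scoop-frame front down: rotate about scoop y by -th
    a=np.array([-np.sin(yaw),np.cos(yaw),0]); return cv2.Rodrigues(-th*a)[0]@R
BOX=np.array([0.6085,0.1525,0]); BY=0.213
def inbox(x,y,z=0): return BOX+Rz(BY)@np.array([x,y,z])
def tcp_for_lip(lip,yaw,th):
    # tcp relative lip in scoop frame level: grip at (70,0,74) from lip; tcp 19 below
    R=cv2.Rodrigues(np.array([0,-th,0.]))[0]; return lip+Rz(yaw)@(R@np.array([.07,0,.074-.019]))
E
python3 - <<'E'
from h import *
q=lambda p,R: solver.inverse_kinematics(p,R)
for sg in(1,-1):
  R=tooldown(BY+sg*np.pi/2)
  for x in(-.087,-.173):
    for z in(.059,.2): print('knob',sg,x,z,q(inbox(x,0,z),R))
for y in(-.086,0,.086):
  for yaw in (BY,):
    for th in np.radians([0,20,45,60]):
      print('tip',y,np.degrees(th),q(tcp_for_lip(inbox(.02,y,.085 if th else .12),yaw,th),tilt(tooldown(yaw),yaw,th)))
E
```

```text
knob 1 -0.087 0.059 [-0.3482  0.5006  0.0442  1.9841 -0.0347  0.6576  1.5018]
knob 1 -0.087 0.2 [-0.4125  0.2977  0.1199  1.8942 -0.0431  0.9522  1.511 ]
knob 1 -0.173 0.059 [-0.3966  0.391   0.0761  2.1854 -0.054   0.5669  1.5032]
knob 1 -0.173 0.2 [-0.4831  0.15    0.1663  2.0866 -0.0314  0.9073  1.4846]
knob -1 -0.087 0.059 [-0.7304  0.5463  0.5309  2.0092 -0.4236  0.6944 -1.2897]
knob -1 -0.087 0.2 [-0.8309  0.3316  0.6358  1.9201 -0.2375  0.9646 -1.4423]
knob -1 -0.173 0.059 [-0.7853  0.4297  0.5427  2.2092 -0.394   0.5949 -1.3099]
knob -1 -0.173 0.2 [-0.9177  0.1584  0.6524  2.1106 -0.1218  0.9083 -1.554 ]
tip -0.086 0.0 [-0.456   0.6488  0.4471  1.4671 -0.2985  1.0935  0.2624]
tip -0.086 20.0 [-0.5674  0.4785  0.5335  1.8581 -0.513   0.5646  0.4825]
tip -0.086 45.0 [ 0.7553  0.608  -1.0863  2.1792  2.0611  0.4417 -1.7309]
tip -0.086 59.99999999999999 [ 0.9436  0.9868 -1.3279  2.3617  2.5971  0.8848 -1.8995]
tip 0 0.0 [-0.5169  0.6314  0.3517  1.4702 -0.2325  1.0812  0.0949]
tip 0 20.0 [-0.691   0.4673  0.4989  1.8647 -0.3889  0.5373  0.2395]
tip 0 45.0 [ 0.6839  0.8026 -1.3183  2.1843  1.9807  0.7895 -1.6686]
tip 0 59.99999999999999 [ 0.703   0.9818 -1.3294  2.3737  2.5081  1.0867 -1.98  ]
tip 0.086 0.0 [-0.6013  0.6395  0.3027  1.4453 -0.2023  1.0874 -0.0477]
tip 0.086 20.0 [-0.7603  0.4691  0.4023  1.8371 -0.2074  0.5327 -0.0543]
tip 0.086 45.0 [ 0.3604  0.6336 -1.1018  2.1609  1.9291  0.7337 -1.8834]
tip 0.086 59.99999999999999 [ 0.4568  1.0029 -1.331   2.3405  2.4117  1.2682 -2.0336]
```

Run:
```python
from h import *
q=lambda p,R: solver.inverse_kinematics(p,R)
lo=np.array([-2.53,-.31,-1.57,.28,-1.29,.15,-2.92]);hi=np.array([2.53,2.02,1.55,2.44,4.43,1.84,2.92])
for y in(0,):
  for dy in range(-180,180,30):
    yaw=BY+np.radians(dy)
    for sg in (0,np.pi):
      row=[]
      for th in np.radians([0,20,35,45]):
        R=tooldown(yaw+sg); 
        lip=inbox(0,y,.09)+Rz(yaw)@np.array([.02,0,0])
        j=q(tcp_for_lip(lip,yaw,th),tilt(R,yaw,th))
        row.append('None' if j is None else str(np.round(j,2))+' m%.2f'%min((j-lo).min(),(hi-j).min()))
      print(y,dy,int(sg>0),' | '.join(row))
```

```text
0 -180 0 [ 0.6   0.83 -1.32  1.89  0.88  1.18  2.31] m0.25 | [-1.05  1.01  1.34  1.65 -0.79  1.61 -2.49] m0.21 | [-0.06  0.8  -0.38  1.31  0.15  1.68  2.91] m0.01 | None
0 -180 1 [-0.64  0.38  0.4   1.96 -0.19  0.84  0.08] m0.48 | [-0.51  0.58  0.31  1.61 -0.18  1.32  0.07] m0.52 | [-0.44  0.77  0.27  1.34 -0.17  1.66  0.06] m0.18 | None
0 -150 0 [-1.14  0.8   1.35  1.96 -0.88  1.14 -1.83] m0.20 | [-1.1   1.    1.34  1.66 -0.68  1.47 -2.03] m0.21 | [-1.03  1.16  1.33  1.43 -0.59  1.73 -2.09] m0.11 | [-0.85  1.03  0.88  1.25 -0.24  1.79 -2.39] m0.05
0 -150 1 [-0.51  0.39  0.35  1.93 -0.18  0.85  0.67] m0.51 | [-0.49  0.57  0.23  1.62  0.03  1.27  0.45] m0.57 | [-0.51  0.75  0.22  1.38  0.09  1.59  0.4 ] m0.25 | [-0.53  0.88  0.23  1.22  0.12  1.79  0.4 ] m0.05
0 -120 0 [-0.73  0.52  0.74  1.86 -0.43  0.92 -1.67] m0.58 | [-0.9   0.65  0.78  1.69 -0.15  1.14 -1.99] m0.70 | [-0.96  0.8   0.79  1.54 -0.02  1.33 -2.12] m0.51 | [-0.99  0.91  0.8   1.44  0.03  1.47 -2.16] m0.37
0 -120 1 [-0.4   0.44  0.29  1.84 -0.16  0.88  1.23] m0.60 | [-0.48  0.54  0.17  1.66  0.21  1.16  0.83] m0.68 | [-
[... 3241 characters left out ...]
 m0.49 | [ 0.06  0.77 -0.17  1.42 -0.49  1.49  2.39] m0.35
0 120 1 [-0.82  0.47  0.49  1.84 -0.28  0.9  -1.02] m0.60 | [-0.54  0.56  0.43  1.68 -0.55  1.21 -0.71] m0.63 | [-0.35  0.68  0.36  1.54 -0.68  1.46 -0.6 ] m0.38 | [-0.27  0.78  0.35  1.45 -0.76  1.63 -0.54] m0.21
0 150 0 [-0.26  0.4  -0.16  1.9   0.08  0.85  2.37] m0.54 | [-0.12  0.58 -0.2   1.6  -0.1   1.26  2.57] m0.35 | [-0.05  0.75 -0.22  1.37 -0.16  1.56  2.62] m0.28 | [-0.02  0.88 -0.25  1.21 -0.2   1.75  2.62] m0.09
0 150 1 [-0.77  0.41  0.47  1.93 -0.24  0.86 -0.48] m0.51 | [-0.52  0.58  0.37  1.64 -0.38  1.3  -0.32] m0.54 | [-0.38  0.75  0.32  1.4  -0.44  1.62 -0.28] m0.22 | [-0.31  0.87  0.28  1.24 -0.47  1.82 -0.28] m0.02
```

Run:
```python
from h import *
R=tooldown(BY-np.pi/2)
env.reach(inbox(-.087,0,.22),R)
s=env.sense(); print(s['joint_positions'],s['ee_pos'],s['t'])
p,d,s=shot('wrist','w1.png')
for n in('knob','box'): print(n,[(np.round(r['at'],4),round(r['score'],2)) for r in tip_of('wrist',n)][:3])
_,W=cloud('wrist',p,d,s)
B=(W-BOX)@Rz(BY)  # box frame
m=(B[...,2]>.05)&(B[...,2]<.1)&(B[...,0]<-.07)&(B[...,0]>-.13)&(abs(B[...,1])<.04)
X=B[m]; print('knob in box frame',m.sum(),X.min(0),X.max(0),X.mean(0))
```

```text
[-0.8399  0.3053  0.6397  1.9    -0.2146  1.0045 -1.4617] [0.5234 0.1353 0.2199] 5.0417
knob [(array([0.5221, 0.1335, 0.0784]), 0.94), (array([ 0.6172, -0.1684,  0.004 ]), 0.4), (array([ 0.4381, -0.1573,  0.0189]), 0.23)]
box [(array([0.6057, 0.1483, 0.0026]), 0.94)]
knob in box frame 733 [-0.0991 -0.0119  0.0677] [-0.0701  0.0184  0.0952] [-0.0854  0.0032  0.0887]
```

View pics/w1.png

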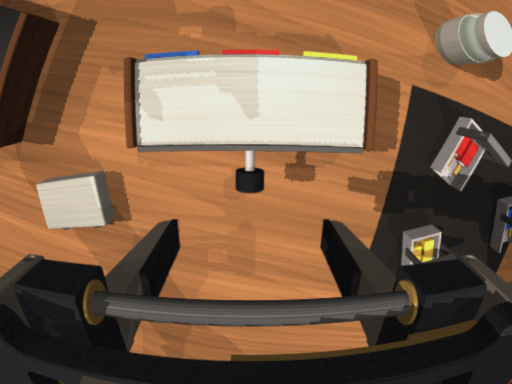

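The wrist view shows the black knob at (250,180), centred between the open fingers, with nothing else near it. I go down, grip and pull.

Run:
```python
from h import *
R=tooldown(BY-np.pi/2)
env.movel(inbox(-.087,.0015,.061),R,rate=.12)
effector.grasp(30)
s=env.sense(); print(s['ee_pos'],s['gripper_width'],s['wrist_force'])
env.movel(inbox(-.150,.0015,.061),R,rate=.08)
env.movel(inbox(-.175,.0015,.061),R,rate=.04)
s=env.sense(); print(s['ee_pos'],(s['ee_pos']-BOX)@Rz(BY),s['gripper_width'],s['wrist_force'])
env.pause(.3)
effector.release(); env.movel(inbox(-.174,.0015,.22),R,rate=.2)
p,d,s=shot('wrist','w2.png')
shot('scene','s2.png')
for c in('wrist','scene'):
  for n in('knob','cell_red','cell_yellow','cell_blue'): print(c,n,[(np.round((r['at']-BOX)@Rz(BY),4),round(r['score'],2)) for r in tip_of(c,n)][:3])
```

```text
[0.5231 0.1358 0.061 ] 0.03096939403457381 [-0.6285  1.3325 -0.3991]
[0.4389 0.118  0.061 ] [-0.173   0.0021  0.061 ] 0.031225964643375622 [  3.7246   6.061  -10.7356]
wrist knob [(array([-0.1735,  0.0019,  0.0782]), 0.88)]
wrist cell_red [(array([-0.0005,  0.    ,  0.0075]), 0.83)]
wrist cell_yellow [(array([-0.0016, -0.0852,  0.0133]), 0.71)]
wrist cell_blue [(array([0.0009, 0.0886, 0.0082]), 0.78)]
scene knob [(array([-0.1693,  0.005 ,  0.0746]), 0.84), (array([ 0.0022, -0.0014,  0.0099]), 0.65), (array([-0.2335, -0.278 , -0.0003]), 0.24)]
scene cell_red [(array([-0.0013, -0.0012,  0.0079]), 0.6)]
scene cell_yellow [(array([-0.0028, -0.0827,  0.0081]), 0.81)]
scene cell_blue [(array([0.002 , 0.0889, 0.0074]), 0.87), (array([-0.001 , -0.0822,  0.0076]), 0.43)]
```

View pics/w2.png

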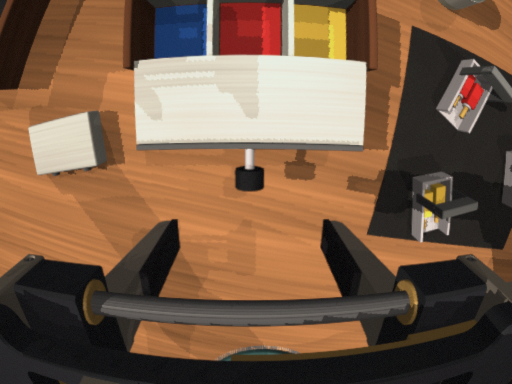

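View pics/s2.png

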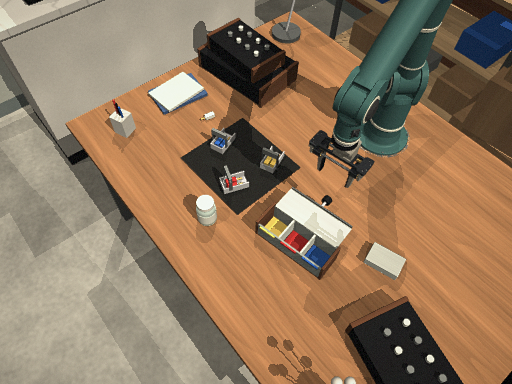

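```bash
cat >> h.py <<'E'
def handles(P,verbose=False):
    """find handle tops in a world cloud -> list of (center xy, yaw of x_s mod pi, n)"""
    m=(P[...,2]>.082)&(P[...,2]<.105)&(P[...,0]>.33)&(P[...,0]<.74)&(P[...,1]>-.45)&(P[...,1]<-.03)
    n,lab=cv2.connectedComponents(cv2.morphologyEx(m.astype(np.uint8),cv2.MORPH_CLOSE,np.ones((3,3))))
    out=[]
    for i in range(1,n):
        X=P[m&(lab==i)]
        if len(X)<25: continue
        X=X[np.abs(X[:,2]-np.median(X[:,2]))<.012]
        (c,(w,h),a)=cv2.minAreaRect((X[:,:2]*1000).astype(np.float32))
        box=cv2.boxPoints((c,(w,h),a)); e=box[1]-box[0]; f=box[2]-box[1]
        sh=e if np.linalg.norm(e)<np.linalg.norm(f) else f
        if not 45<max(w,h)<85: 
            if verbose: print('skip',c,w,h,len(X))
            continue
        yaw=np.arctan2(sh[1],sh[0]); yaw=(yaw+np.pi/2)%np.pi-np.pi/2
        out.append((np.array(c)/1000,yaw,len(X),(round(w),round(h)),np.median(X[:,2])))
    return out
def tips(cam,n,k=3): return [(np.round(r['at'],4),round(r['score'],2)) for r in tip_of(cam,n)][:k]
E
python3 - <<'E'
from h import *
R=tooldown(0)
s=env.sense(); print(s['t'])
env.movel([.44,.0,.36],R,rate=.3) 
env.movel([.50,-.20,.36],R,rate=.3)
print(env.sense()['joint_positions'])
p,d,s=shot('wrist','w3.png')
_,W=cloud('wrist',p,d,s)
for h in handles(W,1): print('W',h)
for n in('grip_red','lip_red','scoop_red','mat','plug_yellow1'): print(n,tips('wrist',n,4))
for c in('scene','side'):
    for h in handles(cloud(c)[1],1): print(c,h)
E
```

```text
12.05
[-0.5357  0.2066  1.0127  1.7365 -0.1815  1.3002  0.5172]
W (array([ 0.4596, -0.1573]), np.float32(0.40984166), 372, (12, 64), np.float64(0.09273000022279448))
W (array([ 0.6382, -0.1788]), np.float32(-0.34660447), 379, (63, 13), np.float64(0.09282324369600681))
W (array([ 0.5517, -0.3489]), np.float32(0.37297976), 271, (12, 66), np.float64(0.0926798832606665))
grip_red [(array([ 0.6369, -0.1797,  0.0799]), 0.68)]
lip_red [(array([ 0.5716, -0.1553,  0.0003]), 0.59), (array([0.6272, 0.0674, 0.0067]), 0.17)]
scoop_red [(array([ 0.6149, -0.17  ,  0.006 ]), 0.67), (array([ 0.635 , -0.1768,  0.0807]), 0.26)]
mat [(array([ 0.5372, -0.2379,  0.0045]), 0.71), (array([ 0.6353, -0.1651,  0.0122]), 0.58), (array([ 0.4388, -0.1703,  0.0028]), 0.25)]
plug_yellow1 [(array([ 0.4541, -0.1735,  0.016 ]), 0.69), (array([ 0.4361, -0.156 ,  0.0144]), 0.63)]
scene (array([ 0.5542, -0.3495]), np.float32(0.40389526), 67, (19, 64), np.float64(0.09093833963522435))
scene (array([ 0.4628, -0.1564]), np.float32(0.38463533), 70, (16, 64), np.float64(0.09106894593003168))
scene (array([ 0.6401, -0.1787]), np.float32(-0.34815335), 58, (67, 13), np.float64(0.09192119276746935))
side (array([ 0.4563, -0.1598]), np.float32(0.3890432), 95, (13, 67), np.float64(0.09083692704762636))
side (array([ 0.636 , -0.1826]), np.float32(-0.34018433), 87, (67, 11), np.float64(0.09132123582168439))
side (array([ 0.5494, -0.3537]), np.float32(0.3483665), 140, (12, 65), np.float64(0.09055661837841172))
```

View pics/w3.png

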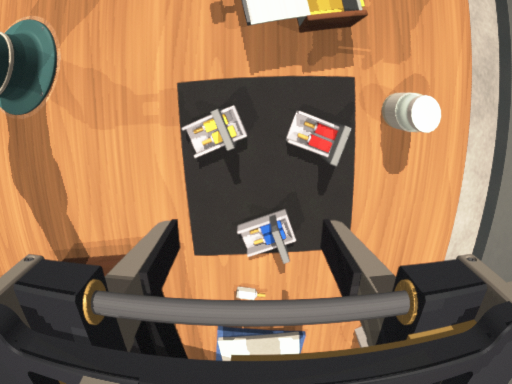

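Run:
```python
from h import *
G={'y':([.4596,-.1573],.40),'r':([.638,-.179],-.345),'b':([.552,-.349],.37)}
for k,(c,yaw) in G.items():
    for z in(.061,.22): print(k,z,solver.inverse_kinematics([*c,z],tooldown(yaw)))
C={'y':-.086,'r':0,'b':.086}; yaw=BY-np.pi/2
for k in C:
    for th in (0,20,45): 
        t=np.radians(th); print(k,th,solver.inverse_kinematics(tcp_for_lip(inbox(0,C[k]-.022,.1),yaw,t),tilt(tooldown(yaw),yaw,t)))
print(tcp_for_lip(inbox(0,-.022,.16),yaw,0))
```

```text
y 0.061 [-0.3078  0.5086  0.7039  2.1441 -0.5344  0.6671  1.1654]
y 0.22 [-0.5221  0.2291  0.9096  2.0323 -0.2178  0.9782  0.8976]
r 0.061 [-0.3483  0.8272  0.8591  1.712  -0.7464  0.9628  0.4582]
r 0.22 [-0.4231  0.6507  0.9865  1.6099 -0.5737  1.1972  0.3409]
b 0.061 [-0.0034  0.7682  0.7529  1.7337 -0.6481  0.9059  1.3966]
b 0.22 [-0.1     0.5978  0.9045  1.6329 -0.5034  1.1609  1.2965]
y 0 [-0.7041  0.7396  1.0401  1.7103 -0.7043  1.1146 -0.8043]
y 20 [-0.9524  0.7223  1.0722  1.7606 -0.3448  0.9394 -1.1899]
y 45 [-1.0859  0.7603  0.8938  1.758   0.2598  0.9629 -1.8414]
r 0 [-0.844   0.7017  1.0214  1.75   -0.6725  1.084  -0.9501]
r 20 [-1.0732  0.7126  1.046   1.7525 -0.3054  0.9824 -1.3486]
r 45 [-1.1525  0.7647  0.8225  1.6928  0.2596  1.0858 -1.94  ]
b 0 [-0.9659  0.676   0.9854  1.7591 -0.6392  1.0637 -1.1109]
b 20 [-1.169   0.7154  1.0026  1.7135 -0.277   1.0385 -1.5023]
b 45 [-1.185   0.7782  0.7231  1.5966  0.265   1.2159 -2.0383]
[0.6279 0.0626 0.215 ]
```

```bash
cat >> h.py <<'E'
TY=BY-np.pi/2
def pick(c,yaw):
    R=tooldown(yaw)
    env.reach([*c,.17],R); env.movel([*c,.062],R,rate=.12)
    effector.grasp(40); s=env.sense(); print('grip w',s['gripper_width'],'f',s['wrist_force'],'t',s['t'])
    env.movel([*c,.20],R,rate=.1); s=env.sense(); print('lift w',s['gripper_width'],'f',s['wrist_force'])
def tip_pose(cy,z,th,back=.022):
    return tcp_for_lip(inbox(0,cy-back,z),TY,th),tilt(tooldown(TY),TY,th)
def carry_over(cy):
    P,R=tip_pose(cy,.15,0); env.movel(P,R,rate=.15)
def pour(cy,angles=(12,20,26,32,38,45),z=.097,hold=.3):
    P,R=tip_pose(cy,.108,0); env.movel(P,R,rate=.12)
    for a in angles:
        P,R=tip_pose(cy,z,np.radians(a)); env.movel(P,R,rate=.05); env.pause(hold)
E
python3 - <<'E'
from h import *
pick([.6385,-.1788],-.346)
shot('side','sd4.png'); 
carry_over(0)
shot('scene','s4.png'); print(env.sense()['joint_positions'],env.sense()['t'])
p,d,s=shot('wrist','w4.png')
E
```

```text
grip w 0.011817465279654483 f [ 0.0247 -0.258  -0.7615] t 17.975
lift w 0.012121055498138857 f [ 0.5621 -0.2074 -0.8885]
[-0.9529  0.7716  1.2637  1.714  -0.7746  1.2545 -0.862 ] 21.3667
```

View pics/s4.png

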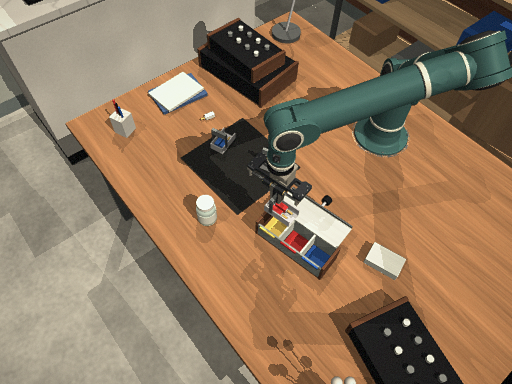

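View pics/w4.png

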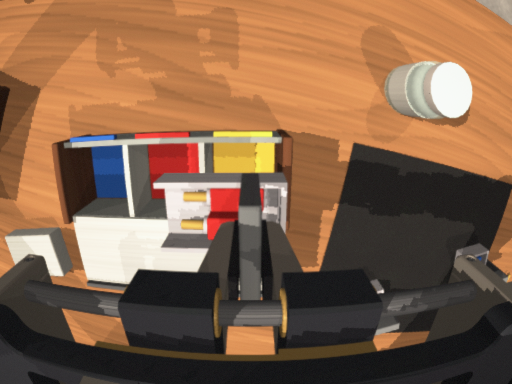

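The scoop holds both red plugs, pins towards +y (195,210). I'll measure its place over the box from the depth.

Run:
```python
from h import *
for c in('wrist','scene'):
    p,W=cloud(c); B=(W-BOX)@Rz(BY)
    m=(B[...,2]>.14)&(B[...,2]<.185)&(abs(B[...,0])<.06)&(B[...,1]>-.15)&(B[...,1]<.05)
    X=B[m]; print(c,m.sum(),np.percentile(X,[1,50,99],axis=0))
    print(tips(c,'lip_red'),[ (np.array(r[0])-BOX)@Rz(BY) for r in tips(c,'lip_red',2)])
s=env.sense(); print((s['ee_pos']-BOX)@Rz(BY))
```

```text
wrist 6605 [[-0.028  -0.1169  0.1479]
 [ 0.0055 -0.0572  0.1636]
 [ 0.0303 -0.0224  0.1776]]
[(array([0.6121, 0.1316, 0.1441]), 0.78), (array([ 0.4152,  0.3821, -0.0032]), 0.3)] [array([-0.0009, -0.0212,  0.1441]), array([-0.1404,  0.2653, -0.0032])]
scene 523 [[-0.0278 -0.1162  0.1434]
 [ 0.003  -0.0591  0.1647]
 [ 0.0323 -0.0215  0.1807]]
[(array([0.6065, 0.1336, 0.1501]), 0.94)] [array([-0.006 , -0.0181,  0.1501])]
[-0.     -0.0922  0.205 ]
```

Exactly as planned (lip at y = -22 mm, centred in x). Pour.

Run:
```python
from h import *
try:
    pour(0)
except env.PlanningError as e: print('PE',e)
s=env.sense(); print(s['joint_positions'],s['t'],s['wrist_force'],s['gripper_width'])
shot('wrist','w5.png'); shot('scene','s5.png')
```

```text
[-1.3914  1.2352  1.4784  1.7085 -0.4906  1.1331 -1.3052] 26.2 [ 0.2108  0.6306 -1.1219] 0.011932868034359698
```

View pics/w5.png

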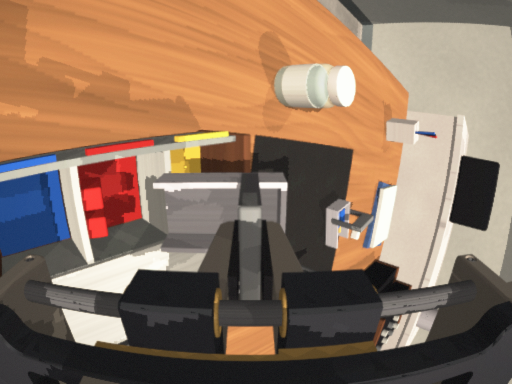

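View pics/s5.png

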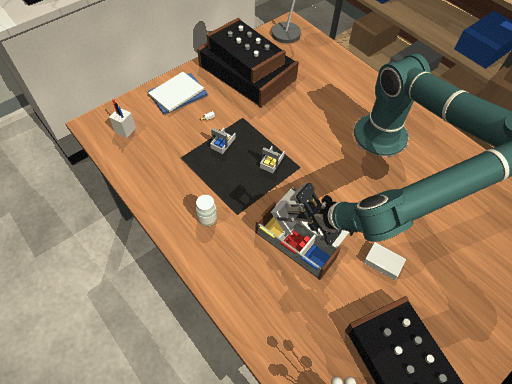

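Both red plugs lie in the red compartment (110,195), and the scoop is empty. I level it and bring it back.

```bash
cat >> h.py <<'E'
def back(cy,c,yaw):
    for a in (22,0):
        P,R=tip_pose(cy,.12,np.radians(a)); env.movel(P,R,rate=.1)
    P,R=tip_pose(cy,.15,0); env.movel(P,R,rate=.2)
    R=tooldown(yaw)
    env.movel([*c,.20],R,rate=.15); env.movel([*c,.08],R,rate=.15); env.movel([*c,.0625],R,rate=.04)
    s=env.sense(); print('down f',s['wrist_force'])
    effector.release(); env.movel([*c,.20],R,rate=.15); print('t',env.sense()['t'],env.sense()['joint_positions'])
E
python3 - <<'E'
from h import *
back(0,[.6385,-.1788],-.346)
# nicer posture
env.goto_joints([-0.35,0.40,0.45,1.75,-0.35,0.95,0.9])
s=env.sense(); print(s['ee_pos'],s['tcp_rot'])
p,d,s=shot('wrist','w6.png'); _,W=cloud('wrist',p,d,s)
for h in handles(W): print('W',h)
for c in('scene','side'):
    for h in handles(cloud(c)[1]): print(c,h)
shot('scene','s6.png')
for n in('plug_red1','plug_yellow1','plug_blue1','jar','metal_box'): print(n,tips('scene',n,4))
E
```

```text
down f [ 0.2682 -0.9927 -1.5095]
t 33.275 [-0.4047  0.6626  0.9513  1.6278 -0.5779  1.1592  0.3411]
[0.637  0.0018 0.219 ] [[ 0.5998  0.1099  0.7925]
 [-0.7999  0.1042  0.591 ]
 [-0.0176 -0.9885  0.1504]]
W (array([ 0.4595, -0.1566]), np.float32(0.39072132), 618, (14, 64), np.float64(0.09213310160165167))
scene (array([ 0.5566, -0.3483]), np.float32(0.37985086), 68, (17, 65), np.float64(0.0913312096398774))
scene (array([ 0.6155, -0.1701]), np.float32(-0.33644938), 60, (66, 12), np.float64(0.0917079728442659))
side (array([ 0.6105, -0.174 ]), np.float32(-0.3450246), 89, (65, 12), np.float64(0.09073189159975636))
side (array([ 0.4564, -0.1603]), np.float32(0.37783325), 101, (12, 68), np.float64(0.09083967797413317))
side (array([ 0.5493, -0.3533]), np.float32(0.33720136), 144, (12, 65), np.float64(0.09060487673065609))
plug_red1 [(array([0.5888, 0.1806, 0.0514]), 0.59), (array([0.6157, 0.1794, 0.0537]), 0.52)]
plug_yellow1 [(array([ 0.4412, -0.1496,  0.0104]), 0.48)]
plug_blue1 [(array([ 0.5459, -0.1473,  0.0042]), 0.65), (array([ 0.5391, -0.3375,  0.0163]), 0.49), (array([ 0.5436, -0.365 ,  0.0134]), 0.44)]
jar [(array([ 0.7795, -0.1158, -0.0041]), 0.74)]
metal_box [(array([0.4154, 0.3836, 0.0023]), 0.76), (array([0.5901, 0.2359, 0.0057]), 0.43)]
```

View pics/s6.png

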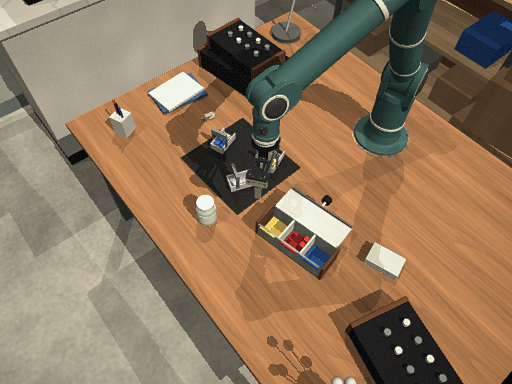

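View pics/w6.png

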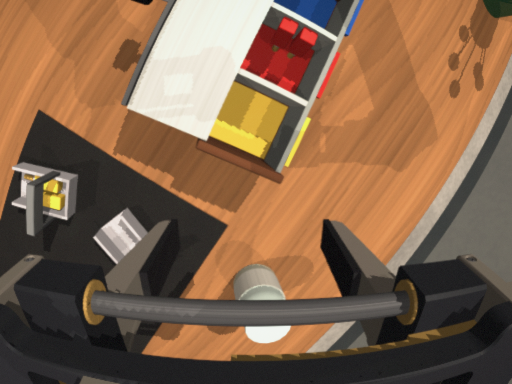

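```bash
cat >> h.py <<'E'
def cells(cams=('scene','wrist'),pics=None):
    for c in cams:
        p,W=cloud(c); B=(W-BOX)@Rz(BY)
        hsv=cv2.cvtColor(p,cv2.COLOR_RGB2HSV)
        for n,cy in(('yellow',-.086),('red',0),('blue',.086)):
            m=(abs(B[...,0])<.04)&(abs(B[...,1]-cy)<.036)&(B[...,2]>.016)&(B[...,2]<.12)
            if m.sum(): 
                X=B[m]; i=X[:,2].argmax(); print(c,n,m.sum(),'zmax',np.percentile(X[:,2],[50,90,98,100]),'at',X[i])
E
python3 - <<'E'
from h import *
cells()
p,W=cloud('wrist'); crop(p,'c6.png',180,0,370,180,4)
E
```

```text
scene yellow 18 zmax [0.0718 0.0848 0.088  0.0888] at [ 0.0281 -0.1214  0.0888]
scene red 103 zmax [0.064  0.0715 0.0739 0.0751] at [-0.0063  0.0264  0.0751]
scene blue 39 zmax [0.0476 0.0695 0.0814 0.0829] at [-0.0387  0.0893  0.0829]
wrist yellow 210 zmax [0.0473 0.0683 0.0732 0.0739] at [ 0.0398 -0.1213  0.0739]
wrist red 967 zmax [0.0607 0.0711 0.0724 0.0735] at [0.0145 0.0239 0.0735]
```

View pics/c6.png

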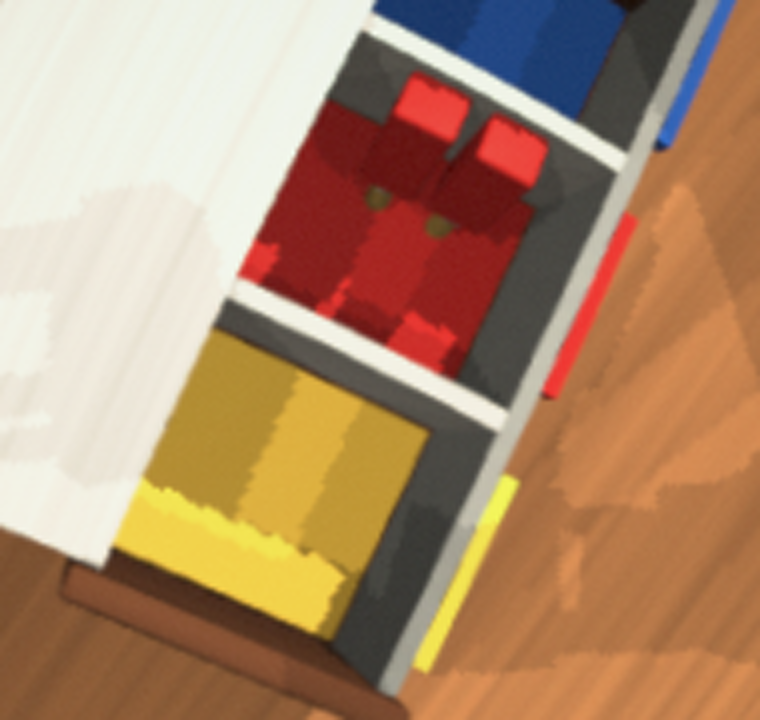

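Both red plugs are in, standing pin-down against the divider with tops at about 72 mm, level with the walls. The red scoop stands upright, but its handle is now about 26 mm from where I released it, at (0.613,-0.172); that was probably the knock. Yellow is next.

Run:
```python
from h import *
# compare: re-measure yellow right before picking
p,d,s=shot('wrist'); hs=handles(cloud('wrist',p,d,s)[1]); print(hs)
pick([.4595,-.157],.395)
print(env.sense()['joint_positions'])
env.movel([.52,-.05,.215],tooldown(-.5),rate=.15)
carry_over(-.086)
print(env.sense()['joint_positions'],env.sense()['t'])
for c in('wrist','scene'):
    p,W=cloud(c); B=(W-BOX)@Rz(BY)
    m=(B[...,2]>.14)&(B[...,2]<.185)&(abs(B[...,0])<.06)&(B[...,1]>-.24)&(B[...,1]<-.05)
    X=B[m]; print(c,m.sum(),np.percentile(X,[1,50,99],axis=0))
shot('wrist','w7.png')
```

```text
[(array([ 0.4596, -0.1567]), np.float32(0.39141142), 609, (14, 64), np.float64(0.09211175086197512))]
grip w 0.011929380836092652 f [ 0.1726  0.5323 -2.2918] t 37.875
lift w 0.011690138041519717 f [ 0.1524 -0.0072 -2.0768]
[-0.2934  0.2238  0.6383  2.0439 -0.1659  0.9248  0.8283]
[-0.6143  0.5888  0.8665  1.6646 -0.4894  1.1205 -0.9691] 41.4667
wrist 6705 [[-0.0278 -0.2024  0.1478]
 [ 0.0059 -0.1434  0.1639]
 [ 0.0304 -0.1081  0.1778]]
scene 507 [[-0.0283 -0.2013  0.145 ]
 [-0.0001 -0.1446  0.1648]
 [ 0.0316 -0.107   0.1805]]
```

View pics/w7.png

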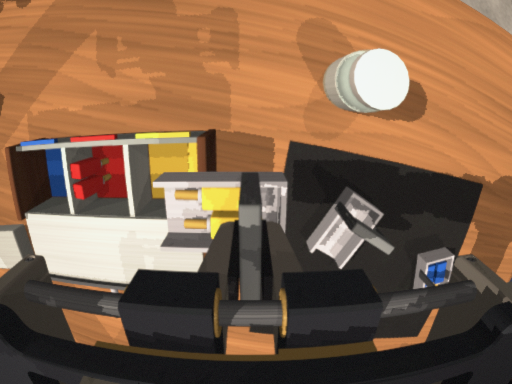

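Run:
```python
from h import *
pour(-.086)
s=env.sense(); print(s['joint_positions'],s['t'],s['wrist_force'],s['gripper_width'])
shot('wrist','w8.png'); cells(('wrist','scene'))
```

```text
[-1.2356  0.9709  1.2193  1.7681 -0.1279  0.9316 -1.5138] 46.1 [-0.0388 -0.3566 -1.5518] 0.011543928514203945
wrist yellow 2536 zmax [0.1014 0.115  0.119  0.12  ] at [ 0.0273 -0.0917  0.12  ]
wrist red 1175 zmax [0.0606 0.0711 0.0723 0.0741] at [-0.0091  0.0272  0.0741]
scene yellow 162 zmax [0.0965 0.1128 0.1181 0.1196] at [-0.0235 -0.0963  0.1196]
scene red 93 zmax [0.0653 0.0731 0.0745 0.0767] at [-0.0389  0.0154  0.0767]
scene blue 34 zmax [0.047  0.0715 0.0772 0.0791] at [-0.0389  0.1092  0.0791]
```

View pics/w8.png

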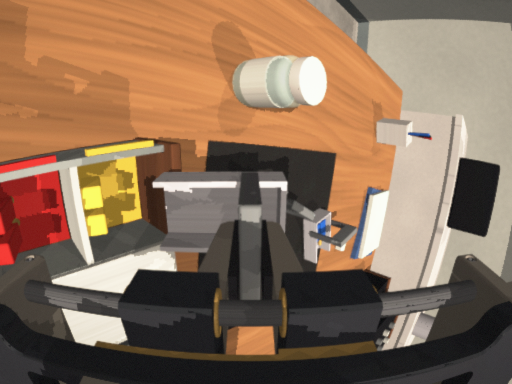

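The yellow plugs are in at (95,210) and the scoop is empty. I return it, then measure the blue one.

Run:
```python
from h import *
for a in (22,0):
    P,R=tip_pose(-.086,.12,np.radians(a)); env.movel(P,R,rate=.1)
P,R=tip_pose(-.086,.15,0); env.movel(P,R,rate=.2)
env.movel([.52,-.05,.215],tooldown(-.5),rate=.2)
c=[.4595,-.157]; R=tooldown(.395)
env.movel([*c,.20],R,rate=.15); env.movel([*c,.08],R,rate=.15); env.movel([*c,.0625],R,rate=.04)
print('f',env.sense()['wrist_force'])
effector.release(); env.movel([*c,.20],R,rate=.15)
env.reach([.46,-.20,.33],tooldown(.2))
s=env.sense(); print(s['t'],s['joint_positions'])
p,d,s=shot('wrist','w9.png'); _,W=cloud('wrist',p,d,s)
for h in handles(W): print('W',h)
for c in('scene','side'):
    for h in handles(cloud(c)[1]): print(c,h)
cells(('scene','wrist'))
```

```text
f [-0.1233  0.6875 -1.3256]
54.1333 [-0.3364  0.1031  0.7468  1.8526 -0.0747  1.2153  0.6341]
W (array([ 0.4603, -0.157 ]), np.float32(0.40096688), 410, (12, 63), np.float64(0.09290457925223669))
W (array([ 0.6129, -0.1703]), np.float32(-0.33259642), 428, (64, 14), np.float64(0.092707221232079))
W (array([ 0.5514, -0.3495]), np.float32(0.33784997), 277, (13, 64), np.float64(0.09281334413308037))
scene (array([ 0.5543, -0.3471]), np.float32(0.2825055), 69, (19, 64), np.float64(0.09080197637754672))
scene (array([ 0.4612, -0.1554]), np.float32(0.4099902), 73, (19, 64), np.float64(0.0898422600181199))
scene (array([ 0.6156, -0.1685]), np.float32(-0.34466994), 60, (65, 13), np.float64(0.09229160803410275))
side (array([ 0.6116, -0.1717]), np.float32(-0.33468747), 89, (69, 12), np.float64(0.09083847243903698))
side (array([ 0.4578, -0.1599]), np.float32(0.40941155), 98, (14, 69), np.float64(0.09059473615175606))
side (array([ 0.5492, -0.3532]), np.float32(0.3536539), 142, (13, 65), np.float64(0.0906377906948197))
scene yellow 82 zmax [0.0655 0.0732 0.0757 0.0788] at [ 0.0236 -0.0534  0.0788]
scene red 98 zmax [0.0656 0.0723 0.077  0.0795] at [-0.0397  0.0304  0.0795]
scene blue 33 zmax [0.0438 0.074  0.0798 0.0807] at [-0.04    0.1005  0.0807]
wrist yellow 576 zmax [0.0528 0.071  0.0725 0.0742] at [-0.0059 -0.0606  0.0742]
```

View pics/w9.png

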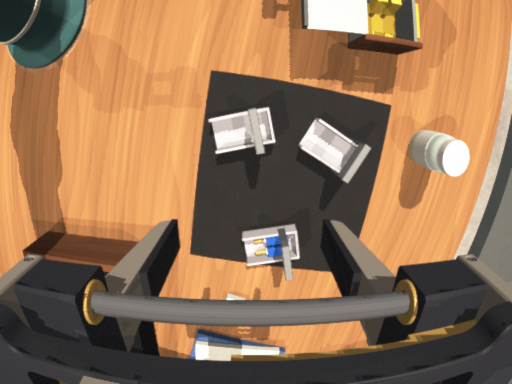

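Run:
```python
from h import *
pick([.5514,-.3495],.345)
print(env.sense()['joint_positions'])
env.movel([.53,-.12,.215],tooldown(-.3),rate=.18)
P,R=tip_pose(.086,.15,0); print(solver.inverse_kinematics(P,R))
carry_over(.086)
print(env.sense()['joint_positions'],env.sense()['t'])
for c in('wrist','scene'):
    p,W=cloud(c); B=(W-BOX)@Rz(BY)
    m=(B[...,2]>.14)&(B[...,2]<.185)&(abs(B[...,0])<.06)&(B[...,1]>-.07)&(B[...,1]<.12)
    X=B[m]; print(c,m.sum(),np.percentile(X,[1,50,99],axis=0))
shot('wrist','w10.png')
```

```text
grip w 0.011863754456561341 f [-0.6076 -0.283  -0.7309] t 57.5583
lift w 0.011428120200109583 f [ 1.4405  0.6844 -2.2719]
[-0.0665  0.6024  0.8488  1.6513 -0.4924  1.1169  1.2623]
[-1.1055  0.7869  1.2934  1.7242 -0.7951  1.2666 -0.9795]
[-1.1062  0.7898  1.2979  1.7248 -0.7986  1.2691 -0.9763] 62.5333
wrist 6733 [[-0.0279 -0.0306  0.147 ]
 [ 0.0064  0.0293  0.163 ]
 [ 0.0307  0.0638  0.1779]]
scene 543 [[-0.027  -0.0301  0.1443]
 [ 0.0041  0.0264  0.1637]
 [ 0.0323  0.0641  0.1803]]
```

View pics/w10.png

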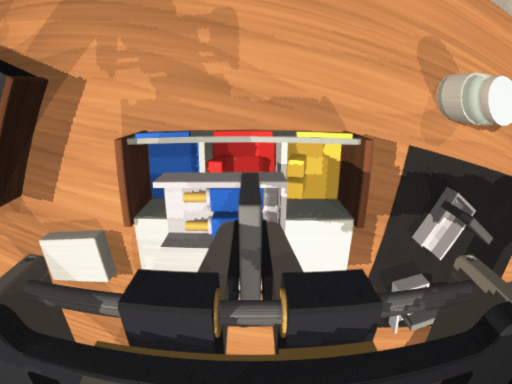

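Run:
```python
from h import *
for a in(12,26,38,45):
    P,R=tip_pose(.086,.097,np.radians(a)); print(a,solver.inverse_kinematics(P,R))
try:
    pour(.086,z=.092)
except env.PlanningError as e: print('PE',e)
s=env.sense(); print(s['joint_positions'],s['t'],s['wrist_force'],s['gripper_width'])
shot('wrist','w11.png'); shot('scene','s11.png')
```

```text
12 [-1.2286  0.9205  1.3344  1.7457 -0.7481  1.1731 -1.0823]
26 [-1.3558  1.0422  1.4031  1.7018 -0.618   1.184  -1.2442]
38 [-1.4296  1.1566  1.4288  1.6503 -0.5051  1.2166 -1.3753]
45 [-1.4607  1.2247  1.433   1.6154 -0.4392  1.244  -1.4468]
[-1.4634  1.2652  1.4693  1.6186 -0.491   1.2566 -1.4105] 67.1667 [ 0.6796  0.006  -1.666 ] 0.011749712765417374
```

View pics/w11.png

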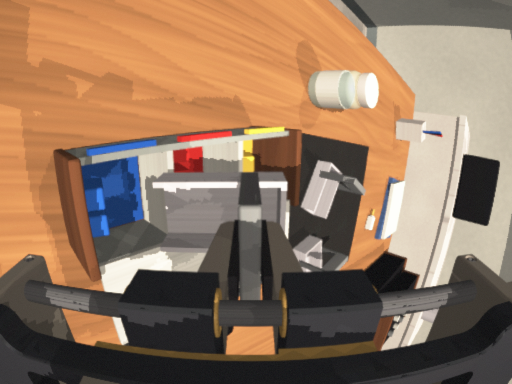

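View pics/s11.png

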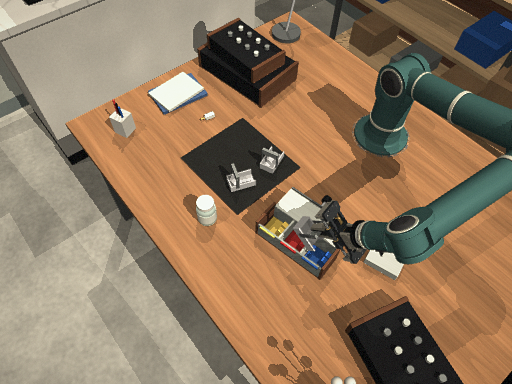

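Blue plugs are in (100,215). I return the blue scoop and check everything.

Run:
```python
from h import *
for a in (22,0):
    P,R=tip_pose(.086,.12,np.radians(a)); env.movel(P,R,rate=.1)
P,R=tip_pose(.086,.15,0); env.movel(P,R,rate=.2)
env.movel([.53,-.12,.215],tooldown(-.3),rate=.2)
c=[.5514,-.335]; R=tooldown(.345)
env.movel([*c,.20],R,rate=.18); env.movel([*c,.08],R,rate=.15); env.movel([*c,.0625],R,rate=.04)
print('f',env.sense()['wrist_force'])
effector.release(); env.movel([*c,.20],R,rate=.15)
env.reach([.46,-.15,.33],tooldown(.2))
s=env.sense(); print(s['t'],s['joint_positions'])
p,d,s=shot('wrist','w12.png'); _,W=cloud('wrist',p,d,s)
for h in handles(W): print('W',h)
for c in('scene','side'):
    for h in handles(cloud(c)[1]): print(c,h)
R=tooldown(BY-np.pi/2)
env.reach(inbox(-.13,0,.26),R)
print(env.sense()['joint_positions'])
p,d,s=shot('wrist','w13.png'); 
print(tips('wrist','knob'),[(np.array(r[0])-BOX)@Rz(BY) for r in tips('wrist','knob',1)])
crop(p,'c13.png',110,0,390,190,2.8)
p,W=cloud('scene'); crop(p,'c13s.png',230,170,370,290,5)
cells()
```

```text
f [-0.4871  0.1318 -1.715 ]
76.3417 [-0.7659  0.0672  1.0882  1.8992 -0.063   1.2117  0.5437]
W (array([ 0.4601, -0.1569]), np.float32(0.39360225), 397, (12, 64), np.float64(0.09288176972227544))
W (array([ 0.6127, -0.1699]), np.float32(-0.36463177), 412, (64, 13), np.float64(0.09267164545496274))
W (array([ 0.5519, -0.3341]), np.float32(0.36039066), 243, (13, 62), np.float64(0.09277701601470845))
scene (array([ 0.5547, -0.3335]), np.float32(0.34697378), 61, (15, 66), np.float64(0.09153464905677788))
scene (array([ 0.4627, -0.1553]), np.float32(0.3618852), 63, (16, 63), np.float64(0.09149506510504724))
scene (array([ 0.6154, -0.17  ]), np.float32(-0.34669435), 61, (65, 13), np.float64(0.09219424114160435))
side (array([ 0.6113, -0.1723]), np.float32(-0.3420645), 89, (69, 12), np.float64(0.0912119809514983))
side (array([ 0.458 , -0.1594]), np.float32(0.39374542), 99, (12, 64), np.float64(0.09047138953748468))
side (array([ 0.5499, -0.3377]), np.float32(0.35184193), 144, (13, 65), np.float64(0.09097466447579117))
[-1.1394  0.1986  0.9446  1.962  -0.1831  1.0692 -1.4739]
[(array([0.4376, 0.1144, 0.0806]), 0.57)] [array([-0.1751, -0.0011,  0.0806])]
scene yellow 79 zmax [0.067  0.0733 0.0857 0.0881] at [-0.0217 -0.1219  0.0881]
scene red 106 zmax [0.0651 0.0717 0.0762 0.0799] at [-0.0394  0.0186  0.0799]
scene blue 128 zmax [0.0635 0.0728 0.0765 0.0829] at [-0.0387  0.0893  0.0829]
wrist yellow 492 zmax [0.0695 0.0716 0.0724 0.0734] at [-0.0033 -0.0599  0.0734]
wrist red 623 zmax [0.0681 0.0715 0.0725 0.0737] at [0.0053 0.0254 0.0737]
wrist blue 758 zmax [0.0629 0.0712 0.0726 0.0737] at [0.0126 0.1109 0.0737]
```

View pics/w12.png

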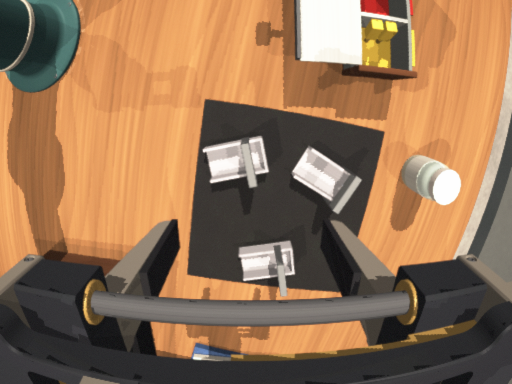

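View pics/c13.png

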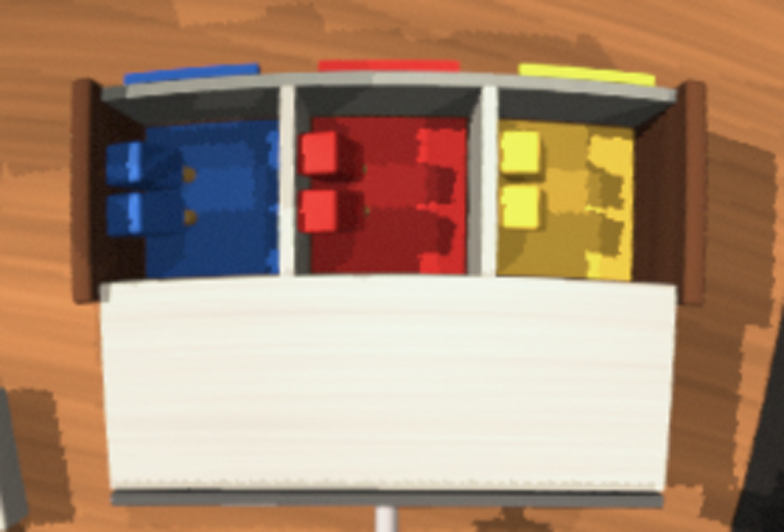

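View pics/c13s.png

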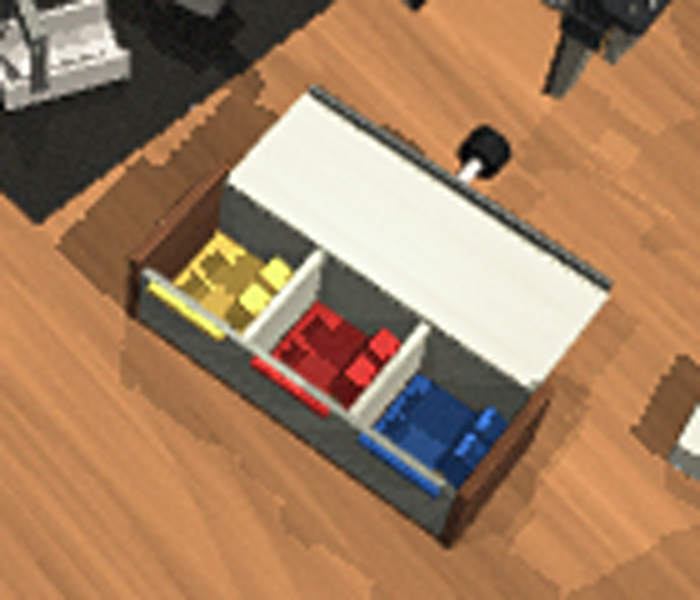

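All six plugs stand pin-down in their own compartments with tops at about 71–72 mm, no higher than the dividers. I take the knob and push the cover home, watching the force.

Run:
```python
from h import *
R=tooldown(BY-np.pi/2)
env.movel(inbox(-.173,.0018,.20),R,rate=.2)
env.movel(inbox(-.173,.0018,.061),R,rate=.12)
effector.grasp(40)
F=lambda:(lambda s:print(np.round((s['ee_pos']-BOX)@Rz(BY),4),'F',np.round(s['wrist_force']@Rz(BY),1),s['gripper_width'],s['t']))(env.sense())
F()
for x in(-.160,-.145,-.13,-.118,-.106,-.096,-.088):
    env.movel(inbox(x,.0018,.061),R,rate=.05); F()
    if abs((env.sense()['wrist_force']@Rz(BY))[0])>20: print('STOP'); break
shot('scene','s14.png'); shot('side','sd14.png')
```

```text
[-0.1731  0.0022  0.061 ] F [0.5 0.8 0.8] 0.030884626374534412 81.325
[-0.1603  0.0021  0.061 ] F [-3.3  1.6  3.8] 0.031227419290410997 81.7333
[-0.1451  0.002   0.061 ] F [-1.1  3.   2.9] 0.031228435413655702 82.1833
[-0.1289  0.0019  0.061 ] F [ 2.3  3.2 -2.4] 0.031001497333953507 82.6333
[-0.1163  0.0018  0.0611] F [ 5.   1.9 -5.9] 0.03108489996613459 83.025
[-0.1043  0.0018  0.0611] F [ 5.6  2.6 -5.9] 0.03151320776616173 83.4167
[-0.0947  0.0018  0.0611] F [ 4.8  1.9 -4.6] 0.03121583433645426 83.7667
[-0.0873  0.0017  0.061 ] F [ 3.5  1.8 -2.3] 0.031207340424052158 84.075
```

View pics/s14.png

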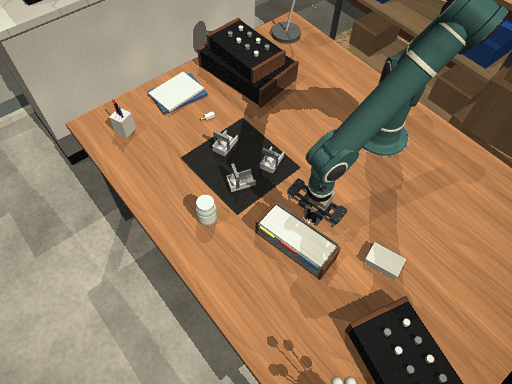

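Run:
```python
from h import *
R=tooldown(BY-np.pi/2)
F=lambda:(lambda s:print(np.round((s['ee_pos']-BOX)@Rz(BY),4),'F',np.round(s['wrist_force']@Rz(BY),1),s['gripper_width'],s['t']))(env.sense())
for x in(-.085,-.083,-.081):
    env.movel(inbox(x,.0018,.061),R,rate=.03); env.pause(.2); F()
    if abs((env.sense()['wrist_force']@Rz(BY))[0])>20: print('stop'); break
effector.release(); F()
x=((env.sense()['ee_pos']-BOX)@Rz(BY))[0]
env.movel(inbox(x-.001,.0018,.22),R,rate=.15)
p,d,s=shot('wrist','w15.png'); _,W=cloud('wrist',p,d,s); B=(W-BOX)@Rz(BY)
m=(B[...,2]>.05)&(B[...,2]<.1)&(B[...,0]<-.075)&(B[...,0]>-.14)&(abs(B[...,1])<.03)
X=B[m]; print('knob',m.sum(),X.min(0),X.max(0),X.mean(0))
for c in('wrist','scene'):
    if c!='wrist': shot(c)
    print(c,[((r['at']-BOX)@Rz(BY),r['score']) for r in tip_of(c,'knob')][:2])
```

```text
[-0.087   0.0017  0.061 ] F [-3.5  2.3  5.6] 0.03047146141399982 84.625
[-0.0871  0.0018  0.0609] F [-9.3  2.3 12. ] 0.031212267443075255 85.075
[-0.087   0.0018  0.0609] F [-14.2   2.6  18.1] 0.031230515847817213 85.525
[-0.081   0.0018  0.061 ] F [-0.5 -0.5  0.3] 0.09220012483364193 86.5167
knob 690 [-0.0992 -0.0124  0.0644] [-0.075   0.0188  0.0955] [-0.086   0.0032  0.089 ]
wrist [(array([-0.0876,  0.0015,  0.0816]), 0.95)]
scene [(array([-0.0859,  0.0039,  0.0716]), 0.59), (array([-0.0036, -0.0827,  0.0067]), 0.51)]
```

View pics/w15.png

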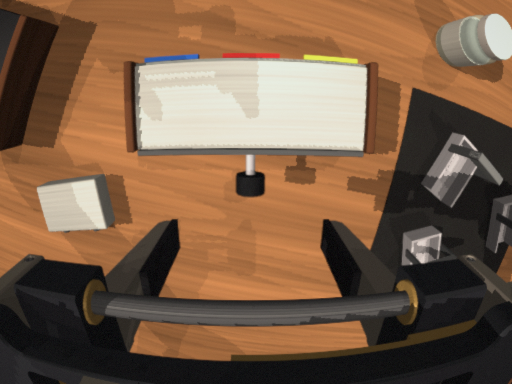

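The cover sits against its stop: the knob's front is at -99.2 mm, against -99.1 mm before opening. I check the scoops once more and hand in.

Run:
```python
from h import *
M=np.array([.538,-.240])
for c in('scene','side'):
    for h in handles(cloud(c)[1]):
        o=h[0]-.022*np.array([np.cos(h[1]),np.sin(h[1])]); print(c,'origin',o,'rel mat centre',o-M,'ztop',h[4])
shot('side','sd16.png'); print(tips('side','jar'),tips('scene','metal_box'),env.sense()['wrist_force'])
```

```text
scene origin [ 0.5343 -0.3406] rel mat centre [-0.0037 -0.1006] ztop 0.09139752314458938
scene origin [ 0.4439 -0.1617] rel mat centre [-0.0941  0.0783] ztop 0.09098845417238022
scene origin [ 0.5956 -0.1589] rel mat centre [0.0576 0.0811] ztop 0.09253219034016857
side origin [ 0.59   -0.1659] rel mat centre [0.052  0.0741] ztop 0.09086087206912374
side origin [ 0.4374 -0.1676] rel mat centre [-0.1006  0.0724] ztop 0.09058905923079402
side origin [ 0.529  -0.3438] rel mat centre [-0.009  -0.1038] ztop 0.09093983660289168
[(array([ 0.7748, -0.1229,  0.0003]), 0.65), (array([ 0.4591, -0.1594,  0.0794]), 0.3)] [(array([0.4175, 0.3849, 0.001 ]), 0.82)] [0.4384 0.36   0.1081]
```

View pics/sd16.png

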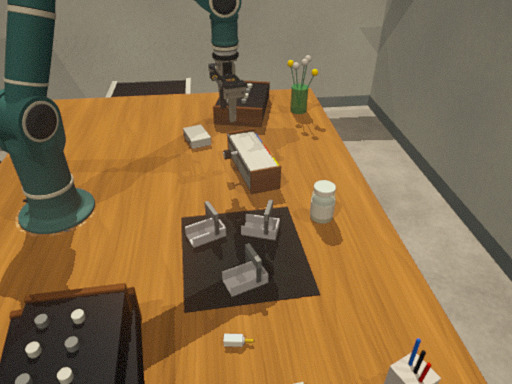

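The side view shows three upright, empty scoops on the mat (205,228), (262,225), (245,278), the box shut, and the jar and aluminium box in place.

Run:
```python
from h import *
print(workorder.finish_job(), env.sense()['t'])
```

```text
the job is handed in; nothing more can be done
the job is handed in; nothing more can be done
```

I opened the cover fully, tipped the red, yellow and blue scoops over their own compartments, stood all three scoops back on the mat, pushed the cover home, and handed the job in at about 87 s. No verdict is reported.

- **Plugs:** all six were seen in the compartments of their own colour before closing. They stand pin-down, tops at about 72 mm (level with the dividers), and the cover closed over them without catching.
- **Cover:** it reached about 86 mm out when opened. It is now firmly against its stop, with the knob's front at -99.2 mm against -99.1 mm before opening.
- **Scoops:** all three are upright and released, with their origins well inside the mat's edges.
- **Jar, aluminium box and decoy:** the jar and aluminium box are within about 5 mm of where they were first measured, and I did not go near the white look-alike plug.
- **Disagreement:** the red scoop was found about 26 mm from where I had released it, probably from the announced knock. It stayed upright on the mat, so I left it there.

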